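# Load the filter bench in order

## Robot

A 6-joint arm with a two-finger parallel gripper is mounted at the origin on the work surface. World frame = base frame: x ahead of the robot, y to its left, z up, the work surface at z = 0. Lengths are in m, angles in rad, forces in N, time in s.
With the tool pointing down it reaches from about 0.35 to 0.975 m from the base axis. Payload 4.9 kg.
Tool frame: the origin (TCP) lies between the finger pads; the fingertips stand 14 mm ahead of it and the grasp point (between the pads) lies 5 mm behind it (manip.tcp_to_tips is the distance from the TCP to the fingertips, in m); z points along the fingers, y is the line along which they close (so a half turn about z gives the same grasp; the last joint's range is limited). The gripper opens to 85 mm and grips with 20 to 120 N. Pads are 22 mm wide; open, the fingers measure 114 mm over their backs; the gripper's body (76 mm by 85 mm) begins 54 mm behind the grasp point. The pads swing forward as they close: fully open they stand 13 mm farther back than shut.
Start: joints at [1.222, 0.053, 1.613, -0, 1.476, -0.119], TCP at [0.142, 0.609, 0.245] pointing down, gripper open.
Joint ranges: [-3.01, 3.01], [-1.01, 2.22], [0.06, 2.58], [-1.02, 4.17], [0.09, 2.62], [-3.14, 3.14]. Speed limits (rad/s): [2.57, 2.57, 3.14, 3.14, 3.14, 3.14].

## Interface

Orientations are given as a unit quaternion [w, x, y, z].
In Python, from plant import manip gives the robot as it stands.
- The arm moves only by the tool servo_tool, never from a script. Its argument "moves" is a list that holds one entry, the list of rows, each a list of 7 numbers: the shift along the tool's x, y, z in mm, then the turn, a rotation vector about the tool's x, y, z in degrees, then the finger opening in mm, from 0 to 85.4. In form: [[[x, y, z, ax, ay, az, fingers], ...]]. A call has 1 to 12 rows; each row shifts and turns the commanded pose from where the row before left it, along the tool's axes as they then stand; what a row does not reach is not made up. A row lasts 1/8 s, in which the tool goes at most 62.5 mm and 10.7 degrees, less where a joint would pass 70% of its speed; a pose out of reach is approached as far as the arm can. A call with a gripper value outside its range is refused whole. The fingers move at their own pace and stop on an object; the grip force is fixed at half the most. Time passes only in rows, so rows that do not move let the fingers close. It gives the time, the measured TCP pose, the force, the opening and the grip force at its end, in the units of the state.
- manip.state(): the state, without advancing time (a new reading comes with each control period).
- manip.grab_frame(name): name is "scene" or "top" or "wrist"; returns a dict with "image" (420x560x3 uint8, blue, green, red), "mtx" (3x3 intrinsics, pixels), "dist_coeffs" ([k1, k2, p1, p2, k3] as OpenCV has them; the pictures are not rectified), "eye" and "rotation" of the camera in the world. Camera axes: x right, y down, z forward; pixel columns grow to the right and rows downward; lengths in m; the calibration is good to about 2 mm. A picture is of the moment at which its call begins. There is no depth.
- manip.job_done(): hands the job in; it is judged then, once.
The state is a dict: "time": time; "joint_pos": joint angles; "joint_vel": joint speeds; "joint_efforts": joint torques, N m; "tool_pos": TCP position; "tool_rot": TCP orientation; "contact_force": force on the tool from outside, world axes, zero at the start; "ft_torque": the same for the moment, N m; "gripper_width": opening from 0.0 (shut) to 1.0 (fully open); "grasp_force": force on a finger pad.
Only numpy, scipy, OpenCV 4.12 (cv2) and the standard library are available. Lean on these libraries where they do the work, as an engineer would, in place of code of your own. Each camera call takes 0.05 s, during which the arm holds its last target. There are 200 camera calls.

## Task

The four colour filters wait in the parking rack in the order in which the light is to pass through them, beginning at the rack's white end. Move them onto the filter bench in that order, one to a seat: the first on the seat next to the lamp, the last on the seat next to the camera. Each must stand upright in the middle of its seat with its glass squarely facing the lamp, and none may be dropped or tipped over on the way.

Things in the scene. Friction and masses are not known exactly. Their poses are not given: they have to be found in the camera images.
- filter_red: Red filter, 180 g, 87 mm tall: red glass in an upright black frame 40 wide (its y), 12 thick (its x, straight through the glass), at heights 37 to 83, with a red strip on top (83 to 87), on a black pillar (20 diameter) with a steel foot (34 diameter, 7 high). Origin: centre of the foot's underside, z up. Grip it by the frame's plain side edges (+y, -y faces); either face may look at the lamp.
- filter_yellow: Yellow filter, 180 g, 87 mm tall: yellow glass in an upright black frame 40 wide (its y), 12 thick (its x, straight through the glass), at heights 37 to 83, with a yellow strip on top (83 to 87), on a black pillar (20 diameter) with a steel foot (34 diameter, 7 high). Origin: centre of the foot's underside, z up. Grip it by the frame's plain side edges (+y, -y faces); either face may look at the lamp.
- filter_green: Green filter, 180 g, 87 mm tall: green glass in an upright black frame 40 wide (its y), 12 thick (its x, straight through the glass), at heights 37 to 83, with a green strip on top (83 to 87), on a black pillar (20 diameter) with a steel foot (34 diameter, 7 high). Origin: centre of the foot's underside, z up. Grip it by the frame's plain side edges (+y, -y faces); either face may look at the lamp.
- filter_blue: Blue filter, 180 g, 87 mm tall: blue glass in an upright black frame 40 wide (its y), 12 thick (its x, straight through the glass), at heights 37 to 83, with a blue strip on top (83 to 87), on a black pillar (20 diameter) with a steel foot (34 diameter, 7 high). Origin: centre of the foot's underside, z up. Grip it by the frame's plain side edges (+y, -y faces); either face may look at the lamp.
- cup_red: Parking cup with red tags in which the red filter stands at the start: an open square box, 56 outside, 50 inside, 14 high, 3 mm walls and floor, fixed on the parking rack. Origin at the centre of its underside, z up.
- cup_yellow: Parking cup with yellow tags in which the yellow filter stands at the start: an open square box, 56 outside, 50 inside, 14 high, 3 mm walls and floor, fixed on the parking rack. Origin at the centre of its underside, z up.
- cup_green: Parking cup with green tags in which the green filter stands at the start: an open square box, 56 outside, 50 inside, 14 high, 3 mm walls and floor, fixed on the parking rack. Origin at the centre of its underside, z up.
- cup_blue: Parking cup with blue tags in which the blue filter stands at the start: an open square box, 56 outside, 50 inside, 14 high, 3 mm walls and floor, fixed on the parking rack. Origin at the centre of its underside, z up.
- rack: Parking rack, fixed: a grey strip 64 (x) by 290 (y) by 8 mm with the four cups on it in a row along its y, at y = -99, -33, 33 and 99 mm, in any order of colour. The end block at its -y end is white, at its +y end black (12 thick, 34 high). Origin: centre of its underside, on the table, z up.
- bench: Filter bench, fixed: black base 80 (x) by 560 (y), 14 high, with four bright flat seats 56 square, a circle in the middle of each, tops 22 mm above the table, at x = 0, y = 99, 33, -33, -99 mm. Finned silver lamp at its +y end (from y = 172), grey camera at its -y end (from y = -181), both up to 112 high. Light runs along y. Origin: centre of its underside, on the table, z up.

How it is judged:
By the outcome, as a careful person would: the job done as asked, in the order asked, and still so for the second after the job is handed in, with the robot touching nothing.
It also fails if it takes over 90 s, if anything falls off the work surface, if the arm or the gripper's body presses on something with over 40 N, if the wrist force passes 120 N, or if a joint passes its speed limit or range.

## Working session

There is one attempt and no reset: what is moved stays moved. The work goes in short steps, Python scripts to look and compute and a tool call to move; the robot and the scene stay as the last step left them, time stands still between calls to the robot, and variables do not carry over. Pictures are saved under pics/ and viewed, at most 14 in all, crops included, and the job is handed in when it is done.

Besides the shell and the picture viewer there is one more tool, called after "Request:" in YAML: its name, and indented under it one key for each argument. servo_tool: Moves the arm, as the interface text tells. Its arguments: {"type":"object","properties":{"moves":{"type":"array"}},"required":["moves"]}

```bash
mkdir -p pics
python3 - <<'E'
from plant import manip
import cv2,json,numpy as np
s=manip.state();print(s['time'],s['tool_pos'],s['tool_rot'],s['gripper_width'])
for n in("scene","top"):
    f=manip.grab_frame(n);cv2.imwrite(f'pics/{n}0.png',f['image']);print(n,f['eye'],np.array(f['rotation']).round(3).tolist(),np.array(f['mtx']).tolist(),f['dist_coeffs'])
E
```

```text
0.0 [0.14213543 0.60800407 0.24407558] [-2.43381425e-04  1.14645927e-01  9.93405891e-01 -9.93581515e-04] 1.0010843047827336
scene [ 0.89661358 -0.27242056  0.55638058] [-0.305, 0.832, 0.437, -0.152] [[432.4148222763341, 0.0, 286.76308797744366], [0.0, 432.4148222763341, 212.325917224573], [0.0, 0.0, 1.0]] [-0.13224274  0.          0.          0.          0.        ]
top [ 0.42435391 -0.00967273  0.67877057] [0.072, -0.67, 0.735, -0.075] [[411.567558357832, 0.0, 284.4209168302556], [0.0, 411.567558357832, 205.14542337275947], [0.0, 0.0, 1.0]] [0.01116579 0.         0.         0.         0.        ]
```

View pics/scene0.png

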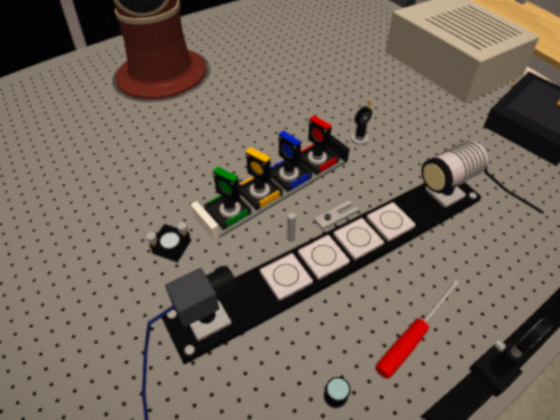

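View pics/top0.png

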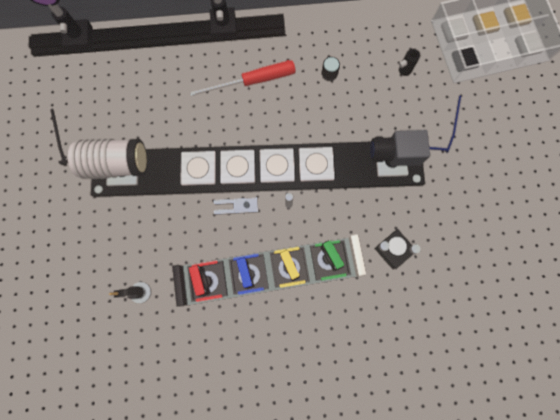

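Green is at the white end (top view, 358,255), followed by yellow, blue and red. The lamp is at the left (110,158), and the seats lie at about (198,167) to (317,163). Next I'll measure positions.

```bash
cat > h.py <<'E'
from plant import manip
import cv2,numpy as np
from scipy.spatial.transform import Rotation as R
def q(r): return R.from_quat(np.r_[r[1:],r[0]])
def cast(f,uv,z):
    n=cv2.undistortPoints(np.float64(uv).reshape(-1,1,2),f['mtx'],f['dist_coeffs'])[:,0]
    d=q(np.array(f['rotation'])).apply(np.c_[n,np.ones(len(n))]); e=np.array(f['eye'])
    return (e+d*((z-e[2])/d[:,2])[:,None])[:,:2]
def colour(im,c,smin=120,vmin=70):
    h=cv2.cvtColor(im,cv2.COLOR_BGR2HSV); H,S,V=cv2.split(h)
    m={'red':(H<8)|(H>172),'yellow':(H>15)&(H<35),'green':(H>45)&(H<85),'blue':(H>100)&(H<130)}[c]
    return (m&(S>smin)&(V>vmin)).astype(np.uint8)
def blobs(m,a):
    return [c for c in cv2.findContours(m,cv2.RETR_EXTERNAL,cv2.CHAIN_APPROX_NONE)[0] if cv2.contourArea(c)>a]
def rect(f,c,z):
    p=cast(f,c.reshape(-1,2),z); r=cv2.minAreaRect((p*1000).astype(np.float32))
    b=cv2.boxPoints(r); e1,e2=b[1]-b[0],b[2]-b[1]; L=e1 if np.hypot(*e1)>np.hypot(*e2) else e2
    a=np.degrees(np.arctan2(L[1],L[0]))%180
    return np.round(r[0],1),np.round(sorted(r[1]),1),round(a,1)  # centre mm, sizes, long axis angle
E
cat > m.py <<'E'
from h import *
f=manip.grab_frame('top')
for c in('green','yellow','blue','red'):
    for b in blobs(colour(f['image'],c),40):
        x,y,w,h=cv2.boundingRect(b)
        if 225<y<310 and 160<x<370: print(c,(x,y,w,h),rect(f,b,.087+.011))
g=cv2.cvtColor(f['image'],cv2.COLOR_BGR2GRAY)
for b in blobs(((g>135)).astype(np.uint8),500):
    x,y,w,h=cv2.boundingRect(b)
    if 140<y<200: print('seat',(x,y,w,h),rect(f,b,.022))
E
python3 m.py
```

```text
yellow (275, 248, 24, 32) (array([462.4, -16.4]), array([32.9, 42. ]), np.float32(4.2))
blue (234, 255, 24, 33) (array([458.3,  42. ]), array([32.7, 42.1]), np.float32(4.2))
red (196, 295, 26, 6) (array([427.4,  98.1]), array([ 3.6, 34.8]), np.float32(94.0))
red (189, 261, 28, 35) (array([454.7, 101.7]), array([39.4, 42.3]), np.float32(8.8))
```

Run:
```python
from h import *
f=manip.grab_frame('top');im=f['image']
cv2.imwrite('pics/crop1.png',cv2.resize(im[138:312,165:375],None,fx=3.4,fy=3.4,interpolation=cv2.INTER_CUBIC))
print(im[155,185:215].tolist()[::5], im[167,216:222].tolist())
for c,p in dict(green=(333,255),yellow=(290,263),blue=(244,272),red=(197,280)).items(): print(c,cv2.cvtColor(im[p[1]-2:p[1]+3:2,p[0]-2:p[0]+3:2],cv2.COLOR_BGR2HSV).reshape(-1,3).tolist())
```

```text
[[196, 198, 201], [196, 198, 201], [195, 198, 200], [195, 198, 200], [198, 200, 202], [199, 201, 201]] [[61, 61, 64], [54, 55, 58], [52, 54, 56], [67, 67, 72], [132, 134, 138], [192, 194, 197]]
green [[62, 115, 169], [63, 118, 167], [63, 118, 166], [63, 116, 171], [63, 118, 169], [62, 116, 167], [63, 119, 161], [63, 118, 168], [63, 121, 167]]
yellow [[24, 128, 226], [24, 130, 226], [23, 108, 212], [25, 125, 226], [24, 128, 227], [24, 130, 225], [24, 128, 226], [24, 128, 226], [24, 128, 227]]
blue [[114, 150, 194], [115, 149, 193], [114, 149, 195], [114, 154, 192], [114, 150, 194], [115, 150, 195], [115, 150, 195], [115, 147, 194], [114, 149, 195]]
red [[0, 164, 212], [0, 161, 214], [0, 163, 207], [0, 164, 212], [0, 162, 213], [0, 160, 215], [0, 162, 213], [0, 164, 213], [0, 161, 215]]
```

View pics/crop1.png

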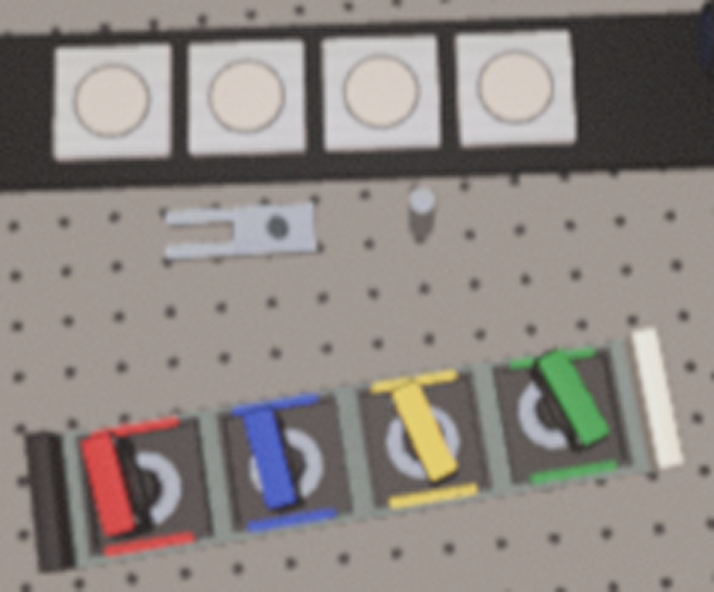

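The crop shows the strips standing out well (green ~573,398; yellow 425,432; blue 270,457; red 108,485), along with the seats and their circles.

```bash
cat > m.py <<'E'
from h import *
f=manip.grab_frame('top');im=f['image']
V={'green':140,'yellow':200,'blue':165,'red':185}
for c in V:
    m=cv2.morphologyEx(colour(im,c,70,V[c]),cv2.MORPH_OPEN,np.ones((5,5)))
    for b in blobs(m,40):
        x,y,w,h=cv2.boundingRect(b)
        if 225<y<310 and 160<x<370: print(c,(x,y,w,h),rect(f,b,.087+.011))
m=(cv2.cvtColor(im,cv2.COLOR_BGR2GRAY)>165).astype(np.uint8)
for b in blobs(m,500):
    x,y,w,h=cv2.boundingRect(b)
    if 140<y<170 and 170<x<340: print('seat',(x,y,w,h),rect(f,b,.022))
E
python3 m.py
```

```text
green (325, 242, 17, 25) (array([470.8, -79.6]), array([11. , 37.9]), np.float32(22.2))
yellow (282, 251, 15, 26) (array([463.5, -16.5]), array([11.2, 39.6]), np.float32(17.3))
blue (237, 257, 13, 29) (array([459.2,  47.8]), array([11.1, 41.9]), np.float32(10.2))
red (190, 266, 13, 28) (array([453.2, 114.1]), array([10.8, 39.5]), np.float32(12.2))
seat (181, 152, 34, 33) (array([640.5, 119.2]), array([54.7, 55.5]), np.float32(176.8))
seat (221, 150, 33, 33) (array([636.7,  53.4]), array([53.7, 55.3]), np.float32(176.6))
seat (260, 149, 34, 33) (array([633. , -12.4]), array([54.7, 55.5]), np.float32(177.6))
seat (300, 148, 34, 32) (array([629.1, -78.4]), array([53.9, 54.8]), np.float32(84.6))
```

```bash
cat > go.py <<'E'
# go.py x y z(mm) yaw(deg of tool y): turn about tool z first, then shift along tool axes
import sys
from h import *
def go(x,y,z,a,p=True):
    s=manip.state(); r=q(np.array(s['tool_rot'])); M=r.as_matrix()
    cur=np.degrees(np.arctan2(M[1,1],M[0,1]))
    t=-((a-cur+90)%180-90)
    goal=R.from_matrix(np.c_[[np.sin(np.radians(a)),-np.cos(np.radians(a)),0],[np.cos(np.radians(a)),np.sin(np.radians(a)),0],[0,0,-1]])
    if abs((a-cur+180)%360-180)>90: goal=goal*R.from_rotvec([0,0,np.pi])
    rv=(r.inv()*goal).as_rotvec(degrees=True)
    print('t',round(float(s['time']),2),'pos',np.round(np.array(s['tool_pos'])*1000,1),'yaw',round(cur,1),'w',round(float(s['gripper_width'])*85.4,1),'F',np.round(s['contact_force'],1),'gf',round(float(s['grasp_force']),1))
    print('turn',rv.round(1),'then shift',goal.inv().apply(np.array([x,y,z])-np.array(s['tool_pos'])*1000).round(1))
if __name__=='__main__': go(*map(float,sys.argv[1:5]))
E
python3 go.py 471 -79.6 200 22.2
```

```text
Traceback (most recent call last):
  File "go.py", line 13, in <module>
    if __name__=='__main__': go(*map(float,sys.argv[1:5]))
                             ~~^^^^^^^^^^^^^^^^^^^^^^^^^^^
  File "go.py", line 8, in go
    goal=R.from_matrix(np.c_[[np.sin(np.radians(a)),-np.cos(np.radians(a)),0],[np.cos(np.radians(a)),np.sin(np.radians(a)),0],[0,0,-1]])
  File "scipy/spatial/transform/_rotation.pyx", line 1143, in scipy.spatial.transform._rotation.Rotation.from_matrix
ValueError: Non-positive determinant (left-handed or null coordinate frame) in rotation matrix 0: [[ 0.37784079  0.92587058  0.        ]
 [-0.92587058  0.37784079  0.        ]
 [ 0.          0.         -1.        ]].
```

```bash
sed -i 's/\[np.sin(np.radians(a)),-np.cos(np.radians(a)),0\]/[-np.sin(np.radians(a)),np.cos(np.radians(a)),0]/' go.py; python3 go.py 471 -79.6 200 22.2
```

```text
t 0.25 pos [142.3 608.3 244.7] yaw 76.8 w 85.1 F [-0.1 -0.  -0.5] gf 0.0
turn [-0.1  0.  54.6] then shift [-761.1   44.5   44.7]
```

Request:
servo_tool:
  moves:
    - [[0,0,0,0,0,7.8,85],[0,0,0,0,0,7.8,85],[0,0,0,0,0,7.8,85],[0,0,0,0,0,7.8,85],[0,0,0,0,0,7.8,85],[0,0,0,0,0,7.8,85],[0,0,0,0,0,7.8,85],[-47,3,2,0,0,0,85],[-47,3,2,0,0,0,85],[-47,3,2,0,0,0,85],[-47,3,2,0,0,0,85],[-47,3,2,0,0,0,85]]

```text
time: 1.75
tool_pos: [0.2456, 0.3953, 0.2352]
tool_rot: [0.0, 0.557, 0.83, 0.0]
contact_force: [0.5, 0.4, -0.5]
gripper_width: 1.0
grasp_force: 0.0
```

Request:
servo_tool:
  moves:
    - [[-47,3,2,0,0,0,85],[-47,3,2,0,0,0,85],[-47,3,2,0,0,0,85],[-47,3,2,0,0,0,85],[-47,3,2,0,0,0,85],[-47,3,2,0,0,0,85],[-47,3,2,0,0,0,85],[-47,3,2,0,0,0,85],[-47,3,2,0,0,0,85],[-47,2,2,0,0,0,85],[-47,2,2,0,0,0,85],[0,0,0,0,0,0,85]]

```text
time: 3.25
tool_pos: [0.47, -0.0725, 0.213]
tool_rot: [-0.0, 0.559, 0.829, -0.0]
contact_force: [0.2, 0.1, 0.0]
gripper_width: 0.995
grasp_force: 0.0
```

```bash
python3 go.py 471 -79.6 200 22.2
python3 - <<'E'
from h import *
f=manip.grab_frame('wrist');cv2.imwrite('pics/w1.png',f['image']);print(f['eye'])
E
```

```text
t 3.25 pos [470.  -72.5 213. ] yaw 22.0 w 85.0 F [0.2 0.1 0. ] gf 0.0
turn [-0.  -0.  -0.2] then shift [-7.  -1.7 13. ]
[ 0.44297905 -0.00599796  0.341587  ]
```

View pics/w1.png

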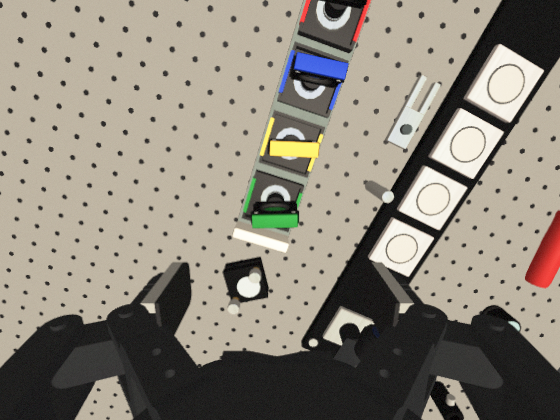

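The wrist view shows the green strip at (275,219), yellow at (294,149), blue at (320,66), and all four seats at the right. I'll measure them from here too.

```bash
cat > mw.py <<'E'
from h import *
f=manip.grab_frame('wrist');im=f['image']
hv=cv2.cvtColor(im,cv2.COLOR_BGR2HSV)
for c in ('green','yellow','blue','red'):
    m=colour(im,c,90,60); v=hv[...,2][m>0]
    m=colour(im,c,90,0.8*np.percentile(v,90)) if len(v) else m
    m=cv2.morphologyEx(m,cv2.MORPH_OPEN,np.ones((9,9)))
    for b in blobs(m,200):
        x,y,w,h=cv2.boundingRect(b)
        if y>2 and x<480: print(c,(x,y,w,h),'rack',*rect(f,b,.098),'bench',*rect(f,b,.109))
m=cv2.morphologyEx((cv2.cvtColor(im,cv2.COLOR_BGR2GRAY)>185).astype(np.uint8),cv2.MORPH_OPEN,np.ones((9,9)))
for b in blobs(m,1500):
    x,y,w,h=cv2.boundingRect(b); r=rect(f,b,.022)
    if 52<r[1][0]<r[1][1]<62: print('seat',(x,y,w,h),*r)
E
python3 mw.py
```

```text
green (252, 217, 45, 13) rack [470.6 -80.2] [11.  38.4] 22.1 bench [469.3 -76.8] [10.5 36.7] 22.1
yellow (270, 143, 49, 17) rack [462.5 -16.9] [12.  39.3] 19.2 bench [461.6 -16.4] [11.4 37.5] 19.2
blue (296, 56, 51, 24) rack [457.3  47.4] [11.1 39. ] 10.9 bench [456.6  45. ] [10.6 37.3] 10.9
```

Request:
servo_tool:
  moves:
    - [[-7.5,-1.5,0,0,0,0,85],[0,0,25,0,0,0,85],[0,0,35,0,0,0,85],[0,0,35,0,0,0,85],[0,0,25,0,0,0,85],[0,0,0,0,0,0,85]]

```text
time: 4.1
tool_pos: [0.4691, -0.0765, 0.0912]
tool_rot: [-0.002, 0.557, 0.831, -0.001]
contact_force: [-0.5, 0.6, 1.2]
gripper_width: 0.989
grasp_force: 0.0
```

```bash
python3 go.py 470.7 -80 69 22.2
```

```text
t 4.1 pos [469.1 -76.5  91.2] yaw 22.3 w 84.5 F [-0.5  0.6  1.2] gf 0.0
turn [-0.2 -0.2  0.1] then shift [-3.9  0.2 22.2]
```

Request:
servo_tool:
  moves:
    - [[-3.5,0,8,0,0,0,85],[0,0,14,0,0,0,85],[0,0,0,0,0,0,85],[0,0,0,0,0,0,85]]

```text
time: 4.6
tool_pos: [0.4724, -0.0809, 0.0715]
tool_rot: [0.0, 0.558, 0.83, 0.0]
contact_force: [-0.2, -0.3, -0.3]
gripper_width: 0.995
grasp_force: 0.0
```

```bash
python3 go.py 470.7 -80 69 22.2
```

```text
t 4.6 pos [472.4 -80.9  71.5] yaw 22.2 w 85.0 F [-0.2 -0.3 -0.3] gf 0.0
turn [0. 0. 0.] then shift [ 1.5 -1.2  2.5]
```

Request:
servo_tool:
  moves:
    - [[1,-1.2,2,0,0,0,70],[0,0,0,0,0,0,55],[0,0,0,0,0,0,45],[0,0,0,0,0,0,36],[0,0,0,0,0,0,30],[0,0,0,0,0,0,30]]

```text
time: 5.35
tool_pos: [0.4711, -0.0806, 0.0697]
tool_rot: [0.0, 0.558, 0.83, 0.0]
contact_force: [-0.3, -0.5, 3.2]
gripper_width: 0.459
grasp_force: 60.5
```

```bash
python3 go.py 470.7 -80 69 22.2
```

```text
t 5.35 pos [471.1 -80.6  69.7] yaw 22.2 w 39.2 F [-0.3 -0.5  3.2] gf 60.5
turn [0. 0. 0.] then shift [ 0.7 -0.2  0.7]
```

Request:
servo_tool:
  moves:
    - [[0,0,-10,0,0,0,30],[0,0,-25,0,0,0,30],[0,0,-30,0,0,0,30],[0,0,-30,0,0,0,30],[0,0,-25,0,0,0,30],[0,0,-8,0,0,4,30],[0,0,0,0,0,6,30],[0,0,0,0,0,7,30],[0,0,0,0,0,6,30],[0,0,0,0,0,2.5,30],[0,0,0,0,0,0,30],[0,0,0,0,0,0,30]]

```text
time: 6.85
tool_pos: [0.4706, -0.0803, 0.1972]
tool_rot: [-0.0, 0.727, 0.687, -0.0]
contact_force: [-0.2, -0.5, -1.8]
gripper_width: 0.457
grasp_force: 60.4
```

```bash
python3 go.py 640.5 119.2 195 -3.3
```

```text
t 6.85 pos [470.6 -80.3 197.2] yaw -3.2 w 39.1 F [-0.2 -0.5 -1.8] gf 60.4
turn [-0.  -0.   0.1] then shift [209.  158.2   2.2]
```

Request:
servo_tool:
  moves:
    - [[15,11,0,0,0,0,30],[30,22,0,0,0,0,30],[35,27,0,0,0,0,30],[35,27,0,0,0,0,30],[35,27,0,0,0,0,30],[30,22,0,0,0,0,30],[20,15,0,0,0,0,30],[9,7,0,0,0,0,30],[0,0,0,0,0,0,30],[0,0,0,0,0,0,30],[0,0,0,0,0,0,30]]

```text
time: 8.22
tool_pos: [0.6401, 0.1185, 0.1974]
tool_rot: [0.0, 0.727, 0.686, -0.0]
contact_force: [-0.9, 0.1, -1.0]
gripper_width: 0.457
grasp_force: 60.7
```

```bash
python3 go.py 640.5 119.2 90 -3.3
python3 - <<'E'
from h import *
f=manip.grab_frame('wrist');cv2.imwrite('pics/w2.png',f['image'])
E
```

```text
t 8.22 pos [640.1 118.5 197.4] yaw -3.3 w 39.0 F [-0.9  0.1 -1. ] gf 60.7
turn [-0.  0. -0.] then shift [  0.7   0.4 107.4]
```

View pics/w2.png

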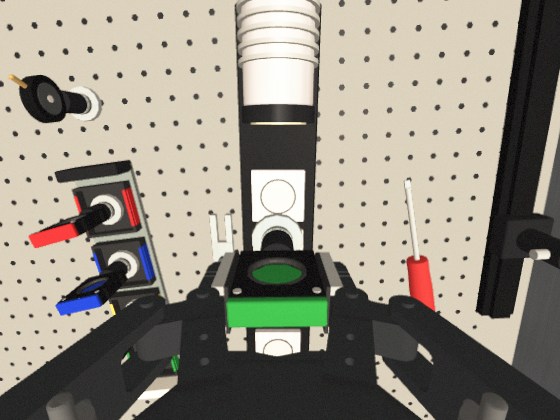

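Green is held squarely (strip at 277,313 and foot at 277,235, so no tilt). Lowering it now.

Request:
servo_tool:
  moves:
    - [[0.7,0.4,15,0,0,0,30],[0,0,25,0,0,0,30],[0,0,30,0,0,0,30],[0,0,25,0,0,0,30],[0,0,10,0,0,0,30],[0,0,5,0,0,0,30],[0,0,0,0,0,0,30],[0,0,0,0,0,0,30],[0,0,0,0,0,0,30]]

```text
time: 9.4
tool_pos: [0.6415, 0.12, 0.0884]
tool_rot: [0.001, 0.727, 0.687, 0.001]
contact_force: [-0.2, -0.2, -1.0]
gripper_width: 0.459
grasp_force: 60.7
```

```bash
python3 go.py 640.5 119.2 80.7 -3.3
```

```text
t 9.4 pos [641.5 120.   88.4] yaw -3.3 w 39.2 F [-0.2 -0.2 -1. ] gf 60.7
turn [ 0.1 -0.   0. ] then shift [-0.8 -0.9  7.7]
```

Request:
servo_tool:
  moves:
    - [[-0.8,-0.8,3,0,0,0,30],[0,0,2.5,0,0,0,30],[0,0,1.5,0,0,0,30],[0,0,0,0,0,0,30],[0,0,0,0,0,0,30]]

```text
time: 10.02
tool_pos: [0.64, 0.1192, 0.0807]
tool_rot: [-0.0, 0.727, 0.687, -0.0]
contact_force: [-2.2, -0.1, 3.5]
gripper_width: 0.459
grasp_force: 61.0
```

```bash
python3 go.py 640.5 119.2 80.7 -3.3
```

```text
t 10.03 pos [640.  119.2  80.7] yaw -3.3 w 39.2 F [-2.2 -0.1  3.5] gf 61.0
turn [-0.  0.  0.] then shift [0.1 0.5 0. ]
```

Request:
servo_tool:
  moves:
    - [[0,0,0,0,0,0,42],[0,0,0,0,0,0,50],[0,0,0,0,0,0,70],[0,0,0,0,0,0,85],[0,0,-15,0,0,0,85],[0,0,-30,0,0,0,85],[0,0,-35,0,0,0,85],[0,0,-30,0,0,-4,85],[0,0,-10,0,0,-7,85],[0,0,0,0,0,-7,85],[0,0,0,0,0,-3.5,85],[0,0,0,0,0,0,85]]

```text
time: 11.52
tool_pos: [0.6403, 0.1192, 0.2015]
tool_rot: [0.001, 0.586, 0.81, 0.0]
contact_force: [-0.1, 0.4, 0.5]
gripper_width: 0.994
grasp_force: 0.0
```

```bash
python3 go.py 462.8 -16.7 195 18.2; sed -i 's/f,b,.087+.011)/f,b,.098),"bench",*rect(f,b,.109)/; s/225<y/120<y/; s/print(c,/print(c,/' m.py; python3 m.py
```

```text
t 11.53 pos [640.3 119.2 201.5] yaw 18.2 w 84.9 F [-0.1  0.4  0.5] gf 0.0
turn [ 0.1  0.  -0. ] then shift [ -73.7 -211.1    6.5]
yellow (281, 250, 17, 28) (array([464. , -16.3]), array([12.1, 42.1]), np.float32(17.3)) bench [463.3 -16.2] [11.9 41.3] 17.3
blue (237, 257, 14, 29) (array([459. ,  47.8]), array([11.6, 42.3]), np.float32(10.7)) bench [458.3  46.7] [11.3 41.5] 10.7
red (190, 265, 13, 29) (array([453.7, 114.1]), array([11.3, 41.2]), np.float32(11.5)) bench [453.2 111.7] [11.1 40.4] 11.5
seat (181, 151, 34, 34) (array([640.6, 119.2]), array([55., 56.]), np.float32(177.0))
seat (221, 150, 34, 33) (array([636.9,  52.9]), array([54.7, 56.2]), np.float32(176.6))
seat (260, 149, 34, 33) (array([632.7, -11.9]), array([55.4, 55.6]), np.float32(174.7))
seat (299, 147, 35, 34) (array([629.3, -77.9]), array([55.5, 56.3]), np.float32(176.7))
```

Request:
servo_tool:
  moves:
    - [[-6,-17,0,0,0,0,85],[-13,-37,0,0,0,0,85],[-15,-43,0,0,0,0,85],[-15,-43,0,0,0,0,85],[-13,-37,0,0,0,0,85],[-8,-24,0,0,0,0,85],[-3.5,-10,6,0,0,0,85],[0,0,20,0,0,0,85],[0,0,30,0,0,0,85],[0,0,25,0,0,0,85],[0,0,0,0,0,0,85],[0,0,0,0,0,0,85]]

```text
time: 13.08
tool_pos: [0.4634, -0.0166, 0.1202]
tool_rot: [0.001, 0.586, 0.81, 0.0]
contact_force: [0.5, 0.8, 0.5]
gripper_width: 0.993
grasp_force: 0.0
```

```bash
python3 go.py 462.8 -16.7 69.7 18.2
python3 - <<'E'
from h import *
f=manip.grab_frame('wrist');cv2.imwrite('pics/w3.png',f['image'])
E
```

```text
t 13.07 pos [463.4 -16.6 120.2] yaw 18.2 w 84.8 F [0.5 0.8 0.5] gf 0.0
turn [0.1 0.  0. ] then shift [ 0.1 -0.6 50.5]
```

View pics/w3.png

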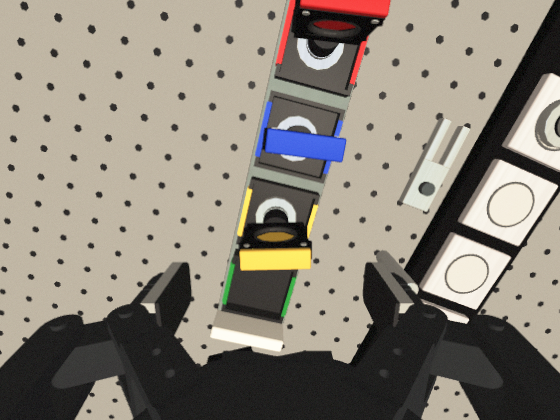

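The yellow strip (275,259) is centred between the fingers, so I'll go down and grip.

Request:
servo_tool:
  moves:
    - [[0,-0.6,15,0,0,0,85],[0,0,20,0,0,0,85],[0,0,12,0,0,0,85],[0,0,3.5,0,0,0,85],[0,0,0,0,0,0,85],[0,0,0,0,0,0,70],[0,0,0,0,0,0,55],[0,0,0,0,0,0,45],[0,0,0,0,0,0,36],[0,0,0,0,0,0,30],[0,0,0,0,0,0,30]]

```text
time: 14.5
tool_pos: [0.4625, -0.0169, 0.0693]
tool_rot: [0.0, 0.586, 0.81, 0.0]
contact_force: [0.5, 0.0, 3.6]
gripper_width: 0.459
grasp_force: 61.0
```

```bash
python3 go.py 462.8 -16.7 69.7 18.2
```

```text
t 14.5 pos [462.5 -16.9  69.3] yaw 18.2 w 39.2 F [0.5 0.  3.6] gf 61.0
turn [0.1 0.  0. ] then shift [ 0.1  0.4 -0.4]
```

Request:
servo_tool:
  moves:
    - [[0,0,-10,0,0,0,30],[0,0,-25,0,0,0,30],[0,0,-30,0,0,0,30],[0,0,-30,0,0,0,30],[0,0,-25,0,0,0,30],[0,0,-8,0,0,4,30],[0,0,0,0,0,6,30],[0,0,0,0,0,6,30],[0,0,0,0,0,4,30],[0,0,0,0,0,1.5,30],[0,0,0,0,0,0,30],[0,0,0,0,0,0,30]]

```text
time: 16.0
tool_pos: [0.4619, -0.0168, 0.1967]
tool_rot: [-0.0, 0.727, 0.687, -0.0]
contact_force: [-0.2, -0.7, -1.8]
gripper_width: 0.462
grasp_force: 60.7
```

```bash
python3 go.py 636.8 53.2 195 -3.3;python3 m.py|tail -4
python3 - <<'E'
from h import *
f=manip.grab_frame('top');cv2.imwrite('pics/crop2.png',cv2.resize(f['image'][100:320,165:395],None,fx=2.6,fy=2.6,interpolation=cv2.INTER_CUBIC))
E
```

```text
t 16.0 pos [461.9 -16.8 196.7] yaw -3.2 w 39.5 F [-0.2 -0.7 -1.8] gf 60.7
turn [-0.  -0.   0.1] then shift [ 80.  170.6   1.7]
```

View pics/crop2.png

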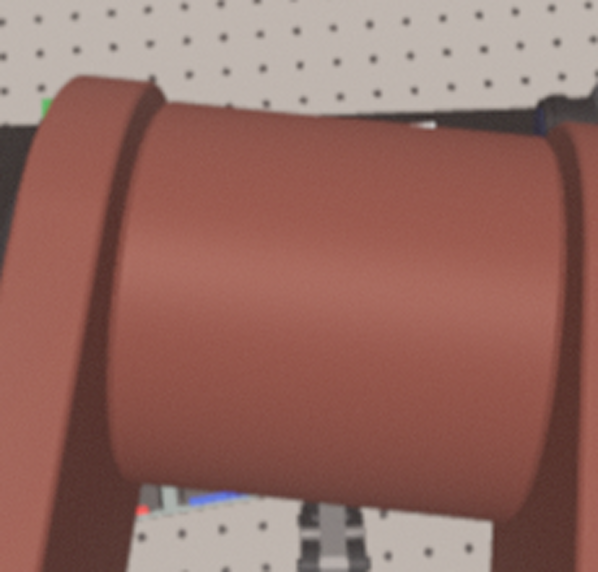

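The arm hides the bench in that view, so I'll carry on and check with the wrist camera above the seat.

Request:
servo_tool:
  moves:
    - [[6,13,0,0,0,0,30],[13,27,0,0,0,0,30],[16,34,0,0,0,0,30],[16,34,0,0,0,0,30],[14,30,0,0,0,0,30],[10,21,0,0,0,0,30],[5,11,0,0,0,0,30],[0,0,0,0,0,0,30],[0,0,0,0,0,0,30]]

```text
time: 17.23
tool_pos: [0.6358, 0.0532, 0.1966]
tool_rot: [-0.0, 0.727, 0.687, -0.0]
contact_force: [-0.8, -0.2, -1.2]
gripper_width: 0.458
grasp_force: 61.0
```

```bash
python3 go.py 636.8 53.2 80.5 -3.3; python3 mw.py
python3 - <<'E'
from h import *
f=manip.grab_frame('wrist');cv2.imwrite('pics/w4.png',f['image'])
E
```

```text
t 17.23 pos [635.8  53.2 196.6] yaw -3.3 w 39.1 F [-0.8 -0.2 -1.2] gf 61.0
turn [-0.  0.  0.] then shift [1.000e-01 1.000e+00 1.161e+02]
green (251, 126, 54, 17) rack [640.1 119.2] [11.5 39.7] 176.8 bench [640.1 119.5] [11.  37.8] 176.8
yellow (227, 300, 100, 30) rack [630.3 -37.1] [28.7 89.2] 178.8 bench [630.7 -29.2] [27.3 84.9] 178.8
blue (42, 227, 42, 20) rack [458.1  47.6] [11.4 39.2] 10.7 bench [466.9  51.3] [10.9 37.3] 10.7
red (421, 207, 24, 77) rack [764.3  21.5] [17.1 71.1] 99.3 bench [758.3  26.5] [16.3 67.6] 99.3
red (11, 144, 47, 25) rack [453.2 114.2] [11.9 40. ] 12.4 bench [462.2 114.7] [11.3 38.1] 12.4
seat (252, 171, 53, 51) [637.3  53.7] [54.  55.3] 176.8
```

View pics/w4.png

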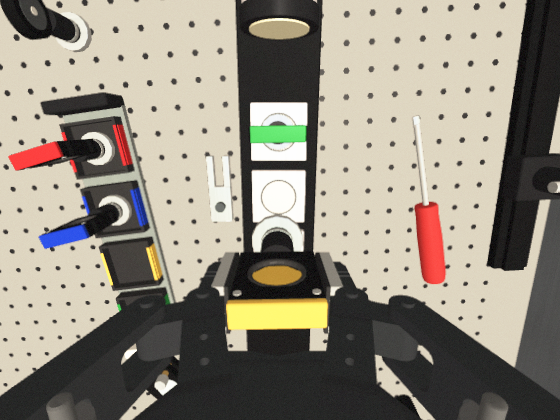

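Green stands upright and centred on the seat next to the lamp (278,133). The empty seat 2 shows at (278,196) and measures (637.3, 53.7) mm.

Request:
servo_tool:
  moves:
    - [[0.2,0.7,15,0,0,0,30],[0,0,25,0,0,0,30],[0,0,30,0,0,0,30],[0,0,25,0,0,0,30],[0,0,10,0,0,0,30],[0,0,5,0,0,0,30],[0,0,3,0,0,0,30],[0,0,0,0,0,0,30],[0,0,0,0,0,0,30],[0,0,0,0,0,0,30]]

```text
time: 18.58
tool_pos: [0.6374, 0.0535, 0.0844]
tool_rot: [0.0, 0.727, 0.687, 0.0]
contact_force: [0.1, 0.4, -1.9]
gripper_width: 0.456
grasp_force: 61.0
```

```bash
python3 go.py 637 53.4 80.3 -3.3
```

```text
t 18.57 pos [637.4  53.5  84.4] yaw -3.3 w 38.9 F [ 0.1  0.4 -1.9] gf 61.0
turn [ 0.1 -0.   0. ] then shift [-0.1 -0.4  4.1]
```

Blue is next, at (458.5, 47.7) with yaw 10.8. I'll lower 4 mm, release, rise, and turn −14.1.

Request:
servo_tool:
  moves:
    - [[0,-0.4,2,0,0,0,30],[0,0,1.9,0,0,0,30],[0,0,0,0,0,0,30],[0,0,0,0,0,0,30]]

```text
time: 19.08
tool_pos: [0.6367, 0.0535, 0.0803]
tool_rot: [0.0, 0.727, 0.687, 0.0]
contact_force: [-1.7, 0.3, 2.8]
gripper_width: 0.463
grasp_force: 61.2
```

Request:
servo_tool:
  moves:
    - [[0,0,0,0,0,0,42],[0,0,0,0,0,0,50],[0,0,0,0,0,0,70],[0,0,0,0,0,0,85],[0,0,-15,0,0,0,85],[0,0,-30,0,0,0,85],[0,0,-35,0,0,0,85],[0,0,-30,0,0,-4,85],[0,0,-10,0,0,-6,85],[0,0,0,0,0,-4,85],[0,0,0,0,0,0,85]]

```text
time: 20.45
tool_pos: [0.637, 0.0535, 0.2013]
tool_rot: [0.001, 0.638, 0.77, 0.001]
contact_force: [0.1, 0.7, 0.2]
gripper_width: 0.995
grasp_force: 0.0
```

```bash
python3 go.py 458.3 47.7 120 10.8
```

```text
t 20.45 pos [637.   53.5 201.3] yaw 10.7 w 84.9 F [0.1 0.7 0.2] gf 0.0
turn [ 0.1  0.  -0.1] then shift [  27.8 -176.6   81.3]
```

Request:
servo_tool:
  moves:
    - [[2,-14,0,0,0,0,85],[4,-28,0,0,0,0,85],[6,-36,0,0,0,0,85],[6,-36,0,0,0,0,85],[5,-32,0,0,0,0,85],[3,-20,0,0,0,0,85],[1.8,-10.5,6,0,0,0,85],[0,0,20,0,0,0,85],[0,0,30,0,0,0,85],[0,0,25,0,0,0,85],[0,0,0,0,0,0,85],[0,0,0,0,0,0,85]]

```text
time: 21.95
tool_pos: [0.4585, 0.0479, 0.1197]
tool_rot: [0.0, 0.638, 0.77, 0.0]
contact_force: [0.6, -0.3, 0.4]
gripper_width: 0.995
grasp_force: 0.0
```

```bash
python3 go.py 458.3 47.7 69.5 10.8; python3 mw.py
```

```text
t 21.95 pos [458.5  47.9 119.7] yaw 10.7 w 84.9 F [ 0.6 -0.3  0.4] gf 0.0
turn [ 0.1  0.  -0.1] then shift [-0.2 -0.2 50.2]
blue (240, 251, 70, 19) rack [457.2  47.9] [11.  38.8] 10.7 bench [456.3  53.1] [10.2 35.9] 10.7
red (250, 125, 80, 26) rack [452.3 114.1] [11.7 39.3] 12.4 bench [451.8 114.4] [10.8 36.4] 12.4
seat (447, 214, 82, 64) [636.6  53.8] [55.4 55.9] 177.0
seat (480, 132, 80, 83) [640.3 119.2] [55.6 55.7] 86.9
```

Request:
servo_tool:
  moves:
    - [[0,-0.5,15,0,0,0,85],[0,0,20,0,0,0,85],[0,0,12,0,0,0,85],[0,0,3,0,0,0,85],[0,0,0,0,0,0,85],[0,0,0,0,0,0,70],[0,0,0,0,0,0,55],[0,0,0,0,0,0,45],[0,0,0,0,0,0,36],[0,0,0,0,0,0,30],[0,0,0,0,0,0,30]]

```text
time: 23.38
tool_pos: [0.4578, 0.0478, 0.0693]
tool_rot: [0.0, 0.638, 0.77, 0.0]
contact_force: [-1.2, -0.2, 4.8]
gripper_width: 0.46
grasp_force: 61.1
```

```bash
python3 go.py 458 47.7 69.7 10.8
```

```text
t 23.38 pos [457.8  47.8  69.3] yaw 10.7 w 39.3 F [-1.2 -0.2  4.8] gf 61.1
turn [ 0.   0.  -0.1] then shift [-0.2  0.2 -0.4]
```

Gripped. Next I'll lift and turn +14.

Request:
servo_tool:
  moves:
    - [[0,0,-10,0,0,0,30],[0,0,-25,0,0,0,30],[0,0,-30,0,0,0,30],[0,0,-30,0,0,0,30],[0,0,-25,0,0,0,30],[0,0,-8,0,0,4,30],[0,0,0,0,0,5,30],[0,0,0,0,0,4,30],[0,0,0,0,0,1,30],[0,0,0,0,0,0,30],[0,0,0,0,0,0,30]]

```text
time: 24.75
tool_pos: [0.4575, 0.0479, 0.1968]
tool_rot: [-0.0, 0.727, 0.687, -0.0]
contact_force: [0.8, 0.1, -1.8]
gripper_width: 0.459
grasp_force: 61.0
```

```bash
python3 go.py 633 -12.3 197 -3.3
```

```text
t 24.75 pos [457.5  47.9 196.8] yaw -3.2 w 39.2 F [ 0.8  0.1 -1.8] gf 61.0
turn [-0.  -0.   0.1] then shift [-50.  178.7  -0.2]
```

Request:
servo_tool:
  moves:
    - [[-4,14,0,0,0,0,30],[-8,28,0,0,0,0,30],[-10,36,0,0,0,0,30],[-10,36,0,0,0,0,30],[-9,32,0,0,0,0,30],[-6,22,0,0,0,0,30],[-3,10.5,0,0,0,0,30],[0,0,0,0,0,0,30],[0,0,0,0,0,0,30]]

```text
time: 25.88
tool_pos: [0.6324, -0.012, 0.1967]
tool_rot: [-0.0, 0.727, 0.687, -0.0]
contact_force: [0.3, 0.0, -2.8]
gripper_width: 0.459
grasp_force: 61.4
```

```bash
python3 go.py 633.1 -12.3 80.3 -3.3; python3 mw.py
```

```text
t 25.88 pos [632.4 -12.  196.7] yaw -3.2 w 39.2 F [ 0.3  0.  -2.8] gf 61.4
turn [-0.  -0.   0.1] then shift [ -0.3   0.7 116.4]
green (248, 21, 60, 20) rack [640.4 122.5] [11.4 40.5] 178.0 bench [640.2 119.5] [10.9 38.6] 178.0
yellow (250, 127, 56, 18) rack [636.7  53. ] [12.3 41.2] 176.8 bench [636.7  53.3] [11.7 39.2] 176.8
blue (228, 304, 99, 25) rack [ 627.5 -103.2] [25.1 88.8] 176.8 bench [627.9 -95.3] [23.9 84.5] 176.8
red (429, 145, 26, 86) rack [763.4   5.1] [16.8 70.6] 99.7 bench [757.3   7.7] [16.  67.2] 99.7
red (0, 48, 39, 28) rack [456.5 114.6] [11.7 33.2] 12.2 bench [465.2 111.9] [11.1 31.6] 12.2
seat (252, 171, 53, 52) [633.6 -11.7] [55.  55.2] 86.2
seat (250, 104, 57, 58) [637.1  53.1] [54.7 55.4] 176.8
```

Request:
servo_tool:
  moves:
    - [[0,0.6,15,0,0,0,30],[0,0,25,0,0,0,30],[0,0,30,0,0,0,30],[0,0,25,0,0,0,30],[0,0,10,0,0,0,30],[0,0,5,0,0,0,30],[0,0,3,0,0,0,30],[0,0,0,0,0,0,30],[0,0,0,0,0,0,30],[0,0,0,0,0,0,30]]

```text
time: 27.18
tool_pos: [0.6338, -0.0123, 0.0845]
tool_rot: [0.0, 0.727, 0.687, 0.0]
contact_force: [-0.5, 0.6, -2.1]
gripper_width: 0.457
grasp_force: 61.4
```

```bash
python3 go.py 633.2 -12.1 80.3 -3.3
```

```text
t 27.18 pos [633.8 -12.3  84.5] yaw -3.3 w 39.1 F [-0.5  0.6 -2.1] gf 61.4
turn [0.1 0.  0. ] then shift [ 0.2 -0.6  4.2]
```

Request:
servo_tool:
  moves:
    - [[0,-0.5,2,0,0,0,30],[0,0,1.9,0,0,0,30],[0,0,0,0,0,0,30],[0,0,0,0,0,0,30]]

```text
time: 27.68
tool_pos: [0.6331, -0.0122, 0.0804]
tool_rot: [0.0, 0.727, 0.687, -0.0]
contact_force: [-2.0, -0.9, 2.6]
gripper_width: 0.459
grasp_force: 61.7
```

Request:
servo_tool:
  moves:
    - [[0,0,0,0,0,0,42],[0,0,0,0,0,0,50],[0,0,0,0,0,0,70],[0,0,0,0,0,0,85],[0,0,-15,0,0,0,85],[0,0,-30,0,0,0,85],[0,0,-35,0,0,0,85],[0,0,-30,0,0,-4,85],[0,0,-10,0,0,-7,85],[0,0,0,0,0,-4.5,85],[0,0,0,0,0,0,85]]

```text
time: 29.05
tool_pos: [0.6333, -0.0123, 0.2014]
tool_rot: [0.001, 0.628, 0.778, 0.0]
contact_force: [0.4, -0.1, 0.3]
gripper_width: 0.999
grasp_force: 0.0
```

```bash
python3 go.py 452.8 114.1 120 12.2
```

```text
t 29.05 pos [633.3 -12.3 201.4] yaw 12.2 w 85.4 F [ 0.4 -0.1  0.3] gf 0.0
turn [ 0.1  0.  -0. ] then shift [ 161.7 -149.7   81.4]
```

Request:
servo_tool:
  moves:
    - [[12,-11,0,0,0,0,85],[25,-23,0,0,0,0,85],[32,-30,0,0,0,0,85],[33,-31,0,0,0,0,85],[30,-28,0,0,0,0,85],[20,-18,0,0,0,0,85],[9.7,-8.7,6,0,0,0,85],[0,0,20,0,0,0,85],[0,0,30,0,0,0,85],[0,0,25,0,0,0,85],[0,0,0,0,0,0,85],[0,0,0,0,0,0,85]]

```text
time: 30.55
tool_pos: [0.4529, 0.114, 0.1198]
tool_rot: [0.0, 0.628, 0.778, 0.0]
contact_force: [0.5, -0.1, -0.4]
gripper_width: 0.991
grasp_force: 0.0
```

```bash
python3 go.py 452.8 114.1 69.5 12.2; python3 mw.py
```

```text
t 30.55 pos [452.9 114.  119.8] yaw 12.2 w 84.6 F [ 0.5 -0.1 -0.4] gf 0.0
turn [0.1 0.  0. ] then shift [ 0.1 -0.1 50.3]
red (241, 250, 71, 20) rack [452.5 114.5] [11.6 39.3] 12.2 bench [451.4 119.6] [10.7 36.4] 12.2
seat (455, 222, 82, 63) [640.4 119.6] [55.5 55.8] 176.6
```

Request:
servo_tool:
  moves:
    - [[0,-0.2,15,0,0,0,85],[0,0,20,0,0,0,85],[0,0,12,0,0,0,85],[0,0,3,0,0,0,85],[0,0,0,0,0,0,85],[0,0,0,0,0,0,70],[0,0,0,0,0,0,55],[0,0,0,0,0,0,45],[0,0,0,0,0,0,36],[0,0,0,0,0,0,30],[0,0,0,0,0,0,30]]

```text
time: 31.98
tool_pos: [0.4527, 0.1141, 0.0695]
tool_rot: [0.0, 0.628, 0.778, 0.0]
contact_force: [0.5, 1.0, 2.6]
gripper_width: 0.458
grasp_force: 62.1
```

Request:
servo_tool:
  moves:
    - [[0,0,-10,0,0,0,30],[0,0,-25,0,0,0,30],[0,0,-30,0,0,0,30],[0,0,-30,0,0,0,30],[0,0,-25,0,0,0,30],[0,0,-8,0,0,4,30],[0,0,0,0,0,5.5,30],[0,0,0,0,0,4.5,30],[0,0,0,0,0,1.5,30],[0,0,0,0,0,0,30],[0,0,0,0,0,0,30]]

```text
time: 33.35
tool_pos: [0.4521, 0.114, 0.1969]
tool_rot: [-0.0, 0.727, 0.687, -0.0]
contact_force: [0.4, -0.8, -1.2]
gripper_width: 0.459
grasp_force: 62.0
```

```bash
python3 go.py 629.4 -78.1 197 -3.3
```

```text
t 33.35 pos [452.1 114.  196.9] yaw -3.2 w 39.2 F [ 0.4 -0.8 -1.2] gf 62.0
turn [-0.   0.   0.1] then shift [-1.816e+02  1.881e+02 -1.000e-01]
```

Request:
servo_tool:
  moves:
    - [[-12,12,0,0,0,0,30],[-24,25,0,0,0,0,30],[-30,31,0,0,0,0,30],[-32,33,0,0,0,0,30],[-32,33,0,0,0,0,30],[-26,27,0,0,0,0,30],[-17,18,0,0,0,0,30],[-8.6,9.1,0,0,0,0,30],[0,0,0,0,0,0,30],[0,0,0,0,0,0,30]]

```text
time: 34.6
tool_pos: [0.6292, -0.0774, 0.1968]
tool_rot: [-0.0, 0.727, 0.687, -0.0]
contact_force: [0.9, 0.3, -2.0]
gripper_width: 0.459
grasp_force: 62.3
```

```bash
python3 go.py 629.5 -78.0 80.5 -3.3; python3 mw.py
```

```text
t 34.6 pos [629.2 -77.4 196.8] yaw -3.2 w 39.2 F [ 0.9  0.3 -2. ] gf 62.3
turn [-0.  -0.   0.1] then shift [ -0.5   0.3 116.3]
yellow (247, 22, 61, 21) rack [636.9  56.1] [12.2 41.3] 176.8 bench [636.7  53.1] [11.6 39.3] 176.8
blue (250, 129, 55, 16) rack [633.  -13.1] [10.9 40.5] 176.8 bench [633.  -12.8] [10.3 38.5] 176.8
red (227, 302, 100, 26) rack [ 624.1 -167.1] [26.  89.4] 176.8 bench [ 624.5 -159.3] [24.8 85.1] 176.8
red (438, 73, 27, 98) rack [762.7 -11. ] [16.4 71.1] 100.0 bench [756.4 -10.8] [15.6 67.7] 100.0
```

Request:
servo_tool:
  moves:
    - [[-0.5,0,15,0,0,0,30],[0,0,25,0,0,0,30],[0,0,30,0,0,0,30],[0,0,25,0,0,0,30],[0,0,10,0,0,0,30],[0,0,5,0,0,0,30],[0,0,3,0,0,0,30],[0,0,0,0,0,0,30],[0,0,0,0,0,0,30],[0,0,0,0,0,0,30]]

```text
time: 35.9
tool_pos: [0.63, -0.0786, 0.0846]
tool_rot: [0.0, 0.727, 0.687, 0.0]
contact_force: [0.1, -0.6, -2.2]
gripper_width: 0.459
grasp_force: 62.3
```

```bash
python3 go.py 629.5 -78.0 80.5 -3.3
```

```text
t 35.9 pos [630.  -78.6  84.6] yaw -3.3 w 39.2 F [ 0.1 -0.6 -2.2] gf 62.3
turn [0.1 0.  0. ] then shift [ 0.5 -0.5  4.1]
```

Request:
servo_tool:
  moves:
    - [[0.5,-0.5,2,0,0,0,30],[0,0,1.9,0,0,0,30],[0,0,0,0,0,0,30],[0,0,0,0,0,0,30]]

```text
time: 36.4
tool_pos: [0.6293, -0.0779, 0.0805]
tool_rot: [0.0, 0.727, 0.687, 0.0]
contact_force: [-1.0, 1.1, 2.0]
gripper_width: 0.459
grasp_force: 62.3
```

Request:
servo_tool:
  moves:
    - [[0,0,0,0,0,0,42],[0,0,0,0,0,0,50],[0,0,0,0,0,0,70],[0,0,0,0,0,0,85],[0,0,-15,0,0,0,85],[0,0,-30,0,0,0,85],[0,0,-35,0,0,0,85],[0,0,-30,0,0,0,85],[-20,-10,-10,0,0,0,85],[-40,-20,0,0,0,0,85],[-45,-20,0,0,0,0,85],[-45,-20,0,0,0,0,85]]

```text
time: 37.9
tool_pos: [0.5488, -0.2256, 0.1996]
tool_rot: [-0.0, 0.727, 0.687, -0.0]
contact_force: [0.7, -0.0, 0.2]
gripper_width: 0.992
grasp_force: 0.0
```

Request:
servo_tool:
  moves:
    - [[-20,-10,0,0,0,0,85],[0,-30,0,0,0,0,85],[0,-40,0,0,0,0,85],[0,-30,0,0,0,0,85],[0,0,0,0,0,0,85],[0,0,0,0,0,0,85]]

```text
time: 38.65
tool_pos: [0.4396, -0.2378, 0.2]
tool_rot: [0.0, 0.727, 0.686, 0.0]
contact_force: [-0.0, 0.3, 1.6]
gripper_width: 0.993
grasp_force: 0.0
```

```bash
sed -i 's/(190)/190/' m.py; python3 m.py; python3 mw.py
python3 - <<'E'
from h import *
f=manip.grab_frame('scene');g=manip.grab_frame('top')
cv2.imwrite('pics/end.png',cv2.resize(f['image'][130:370,150:500],None,fx=2.2,fy=2.2));
E
```

```text
green (181, 138, 8, 25) (array([644.3, 122.3]), array([10.4, 38. ]), np.float32(177.5)) bench [640.1 119.8] [10.2 37.3] 177.5
yellow (227, 136, 8, 26) (array([640.4,  54.1]), array([10.4, 39.3]), np.float32(176.4)) bench [636.3  52.9] [10.2 38.6] 176.4
blue (272, 135, 8, 25) (array([636.5, -12.7]), array([10.4, 37.7]), np.float32(175.1)) bench [632.5 -12.7] [10.2 37. ] 175.1
red (316, 133, 9, 25) (array([633.4, -78.9]), array([11.2, 38.1]), np.float32(177.3)) bench [629.5 -77.6] [11.  37.4] 177.3
seat (181, 152, 34, 33) (array([640.1, 119.2]), array([54.8, 54.8]), np.float32(86.8))
seat (260, 149, 34, 33) (array([632.7, -12.3]), array([54.8, 54.9]), np.float32(87.5))
seat (300, 148, 34, 33) (array([628.3, -78.4]), array([54.8, 55.7]), np.float32(174.6))
```

View pics/end.png

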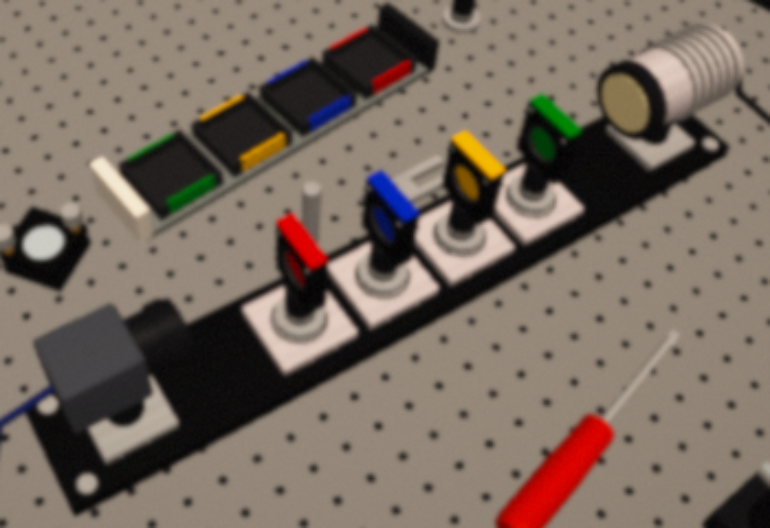

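All four filters stand upright and centred on their seats, in the order green (540,130), yellow (472,165), blue (390,215), red (302,260) from lamp to camera. The gripper is clear of everything.

```bash
python3 -c "
from plant import manip
print(manip.job_done())"
```

```text
the job is handed in; nothing more can be done
None
```

The job is handed in: green, yellow, blue and red stand upright in that order from lamp to camera, each within about 1 mm of its seat's middle and square to the lamp within about 2°, in about 39 s.

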